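# Pry open the cutter case and hold up the straight cutter for inspection

## Robot

A 6-joint arm with a two-finger parallel gripper is mounted at the origin on the work surface. World frame = base frame: x ahead of the robot, y to its left, z up, the work surface at z = 0. Lengths are in m, angles in rad, forces in N, time in s.
With the tool pointing down it reaches from about 0.2 to 0.875 m from the base axis. Payload 3.4 kg.
Tool frame: the origin (TCP) lies on the centre line of the jaws, within the pads' length; the fingertips stand 14 mm ahead of it and the grasp point (between the pads) lies 5 mm behind it; z points along the fingers, y is the line along which they close (so a half turn about z gives the same grasp; the last joint's range is limited). The gripper opens to 94 mm and grips with 3 to 60 N. Pads are 16 mm wide; open, the fingers measure 119 mm over their backs; the gripper's body (75 mm by 177 mm) begins 78 mm behind the grasp point.
Start: joints at [-1.452, 0.276, 1.505, -0, 1.361, -0.121], TCP at [0.137, -0.559, 0.219] pointing down, gripper open.
Joint ranges: [-2.89, 2.89], [-0.75, 2.08], [0.22, 2.7], [-1.18, 4.32], [0.11, 2.71], [-2.7, 2.7]. Speed limits (rad/s): [2.57, 2.57, 3.14, 3.14, 3.14, 3.14].

## Interface

Orientations are given as a rotation vector (axis times angle).
In Python, from workcell import arm, imaging, finish_job gives the robot as it stands. The module is installed in compiled form; this text tells all that it offers.
- The arm moves only by the shell command python3 -m jog 'ROWS' [FORCE]. ROWS is a JSON object of lists of equal length, an entry for each row: "xyz": the shift along the world's x, y, z as a fraction of full scale, a list of three; "twist": the turn about the world's z as a fraction of full scale; "fingers": the gripper's target within -1 to 1 (fully open at 1, half-way at 0, shut at -1). In form: {"xyz": [[dx, dy, dz], ...], "twist": [twist, ...], "fingers": [fingers, ...]}. A call has 1 to 12 rows; each row shifts and turns the commanded pose from where the row before left it; what a row does not reach is not made up. Full scale, the value 1, is 0.05 m for a shift and 45 degrees for a turn. A row lasts 1/10 s, in which the tool goes at most 50 mm and 8.59 degrees, less where a joint would pass 70% of its speed; a pose out of reach is approached as far as the arm can. A call with a number of a shift or a turn outside -1 to 1 is refused whole. A call with a gripper value outside its range is refused whole. The fingers move at their own pace and stop on an object; FORCE is the grip in N (left out, the last holds). Time passes only in rows, so rows that do not move let the fingers close. It gives the time, the measured TCP pose, the force, the opening and the grip force at its end, in the units of the state.
- arm.sense(): the state, without advancing time (a new reading comes with each control period).
- imaging.read_camera(name): name is "scene" or "top" or "wrist"; returns a dict with "pixels" (400x640x3 uint8, red, green, blue), "fx", "fy", "cx", "cy" (pixels), "k1" (the pictures are not rectified: a ray, as slopes to the right and down, at radius r is drawn at 1 + k1 r^2 times it, then the intrinsics apply), "R" (3x3) and "t" (3): a world point X has camera coordinates R X + t; the wrist camera has in their place "mount" (4x4, takes a point from camera to tool coordinates, whose origin is the TCP and whose axes are the flange's). Camera axes: x right, y down, z forward; pixel columns grow to the right and rows downward; lengths in m; the calibration is good to about 2 mm. A picture is of the moment at which its call begins: read the wrist's pose just before it. There is no depth.
- finish_job(): hands the job in; it is judged then, once.
The state is a dict: "time": time; "q": joint angles; "dq": joint speeds; "tau": joint torques, N m; "tcp_pos": TCP position; "tcp_rot": TCP orientation; "contact_force": force on the tool from outside, world axes, zero at the start; "torque": the same for the moment, N m; "finger_gap": opening from 0.0 (shut) to 1.0 (fully open); "grip_force": force on a finger pad.
Only numpy, scipy, OpenCV 4.12 (cv2) and the standard library are available. Lean on these libraries where they do the work, as an engineer would, in place of code of your own. Each camera call takes 0.05 s, during which the arm holds its last target. There are 200 camera calls.

## Task

Use the thin blade of the scraper to lever the lid of the plywood case open (do not start it with the hand), swing the lid up until it stands upright on its stiff hinge, and lay the scraper down on the bench without dropping it. Then draw the straight cylindrical cutter out of its hole in the case, leaving the other two cutters in theirs, and hold it above the middle of the black rubber pad, about 20 cm up, tipped over to about 45 degrees from upright. Finish while still holding it there, still and in the gripper; leave the lid open and the other things on the bench where they are.

Things in the scene. Friction and masses are not known exactly. Their poses are not given: they have to be found in the camera images.
- case: Plywood case fixed to the bench, 120 (x) x 170 (y) mm, 80 mm high to the underside of the shut lid, walls 6 mm. Origin: centre of its underside; z up; -x is its front (turned towards the robot), +x the hinge side. Side and back walls reach z = 80 mm, the front wall only 68 mm.
- block (a point): Centre of the top of the dark wooden block inside the case (case x = 0, y = 0, z = 34 mm; 50 x 150 mm). It has three holes, 14 mm wide and 24 mm deep, at case x = 0, y = -48, 0 and 48 mm, each holding a cutter upright, bottom of the shank at z = 10 mm. The heads stay below z = 74 mm.
- slot (a point): Centre of the prying slot, on the case's front face (case x = -60, y = 0, z = 74 mm): a gap 12 mm high (z 68 to 80 mm) and 130 mm wide between the top of the low front wall and the shut lid, whose front edge is flush with the front face.
- lid_hinge (a point): Middle of the hinge line of the lid, a flat plywood lid, 120 x 170 x 8 mm, without a handle. When shut the lid reaches from there 120 mm towards case -x, and its underside contains the hinge line.
- lid (a joint): Angle of the lid in rad: 0 shut (level), 1.57 upright, stop at 1.85. The hinge lies along the case's y at case x = 60, z = 80 mm. It is stiff: the lid stays at whatever angle it is left; about 2 N at the front edge lifts it.
- scraper: Scraper on the bench, 165 mm, 90 g: pale wooden handle 90 long, 22 wide, 24 mm high; stiff flat steel blade 75 long, 28 wide, 3 mm thick, 12 mm above the underside (mid-thickness). Origin: under the handle, 15 mm behind its front end, near the centre of mass; +x along the blade, z up. The handle reaches from x = -75 to 15, the blade to x = 90 mm.
- scraper_tip (a point): Middle of the blade's front edge (scraper x = 90, z = 12 mm).
- straight: The cutter to take: dark steel cylinder head with bright cutting strips along it, 26 to 27 mm across and 32 mm tall, on a bright shank 12 mm across and 30 mm long (62 mm in all, about 0.1 kg). Origin: bottom of the shank; z along the axis towards the head. It stands in any one of the three holes.
- straight_head (a point): Middle of the straight cutter's head, 46 mm from the bottom of the shank on its axis.
- vee: Other cutter, to be left in its hole: head a cone 34 mm across, wide end up, 53 mm tall in all. Origin: bottom of the shank; z up.
- disc: Other cutter, to be left in its hole: a thin disc 36 mm across and 7 mm thick on a 12 mm stem, 52 mm tall in all. Origin: bottom of the shank; z up.
- pad: Black rubber pad, 150 x 150 x 4 mm, fixed flat on the bench. Origin: centre of its underside.
- jar: Amber glass jar, 54 mm across, 55 mm tall, between case and pad. Bystander; origin under its centre.
- sander: Cork sanding block, 70 x 50 x 24 mm, between case and pad. Bystander; origin under its centre.
- spray: White spray bottle with red head, 68 mm across, 196 mm tall, at the back. Bystander; origin under its centre.
- offcut: Wooden offcut, 50 x 160 x 35 mm, at the back. Bystander; origin under its centre.
- glue: Yellow glue bottle, 60 mm across, 140 mm tall, at the back. Bystander; origin under its centre.
- tape: Grey tape measure, 70 x 35 x 65 mm, at the right. Bystander; origin under its centre.
Not all that is in view belongs to the job. What is shaped like the scraper but orange or turquoise is not meant.

How it is judged:
By the outcome, as a careful person would: the job done as asked, in the order asked, and still so for the second after the job is handed in, while the arm keeps its last pose, push and grip.
It also fails if it takes over 62 s, if anything falls off the work surface, if the arm or the gripper's body presses on something with over 40 N, if the wrist force passes 120 N, or if a joint passes its speed limit or range.

## Working session

There is one attempt and no reset: what is moved stays moved. The work goes in short steps, Python scripts to look and compute and a shell command to move; the robot and the scene stay as the last step left them, time stands still between calls to the robot, and variables do not carry over. Pictures are saved under pics/ and viewed, at most 10 in all, crops included, and the job is handed in when it is done.

```bash
mkdir -p pics; cat > h.py <<'E'
import numpy as np, cv2
from workcell import arm, imaging
from scipy.spatial.transform import Rotation as Ro
def shot(name,fn=None):
    s=arm.sense(); c=imaging.read_camera(name)
    if name=="wrist":
        M=np.array(c["mount"]); T=np.eye(4); T[:3,:3]=Ro.from_rotvec(s["tcp_rot"]).as_matrix(); T[:3,3]=s["tcp_pos"]
        W=np.linalg.inv(T@M); c["R"]=W[:3,:3]; c["t"]=W[:3,3]
    c["R"]=np.array(c["R"]); c["t"]=np.array(c["t"])
    if fn: cv2.imwrite("pics/"+fn,c["pixels"][:,:,::-1])
    return c
def ray(c,u,v):
    d=np.array([(u-c["cx"])/c["fx"],(v-c["cy"])/c["fy"]]); x=d.copy()
    for _ in range(30): x=d/(1+c["k1"]*(x@x))
    return c["R"].T@np.r_[x,1], -c["R"].T@c["t"]
def onz(c,u,v,z):
    d,o=ray(c,u,v); return o+d*(z-o[2])/d[2]
def proj(c,X):
    p=c["R"]@np.array(X)+c["t"]; x=p[:2]/p[2]; x=x*(1+c["k1"]*(x@x)); return np.array([c["fx"]*x[0]+c["cx"],c["fy"]*x[1]+c["cy"]])
E
python3 - <<'E'
from h import *
import pickle
a=shot("top","top.png"); b=shot("scene","scene.png"); pickle.dump((a,b),open("c.pkl","wb"))
for c in(a,b): print(-c["R"].T@c["t"],c["fx"],c["k1"])
print(arm.sense())
E
```

```text
[ 0.4133788  -0.02617304  1.09304004] 378.72215099788235 -0.05587244152700327
[1.07008582 0.70475205 0.78853026] 423.6768326611882 -0.08552200493420206
{'time': 0.1, 'q': array([-1.45202516e+00,  2.76499236e-01,  1.50598435e+00, -3.05771654e-05,
        1.36068916e+00, -1.21002877e-01]), 'dq': array([ 0.00033953, -0.00126335, -0.00216563, -0.00012062, -0.00268481,
       -0.00039953]), 'tau': array([ 1.25644532e-03, -4.05456197e+01, -2.37780637e+01,  7.03480560e-02,
        2.98788026e-02, -5.13649411e-05]), 'tcp_pos': array([ 0.13647789, -0.55807646,  0.2187186 ]), 'tcp_rot': array([-3.11747281e+00, -3.75555598e-01,  4.41745152e-05]), 'contact_force': array([-0.05142729,  0.3524692 ,  0.5111307 ]), 'torque': array([0.01403299, 0.01207737, 0.03302506]), 'grip_force': 0.0, 'finger_gap': 0.9980455824066982}
```

View pics/top.png

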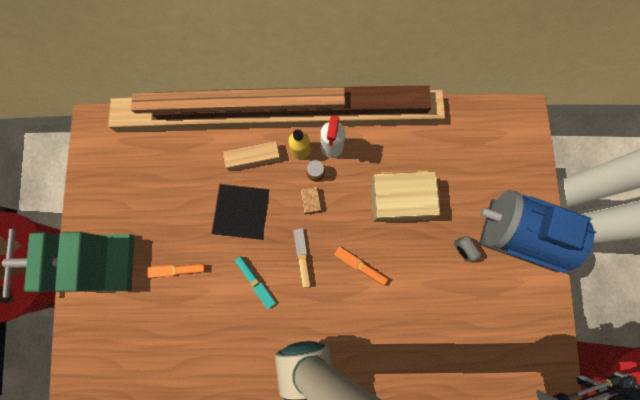

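View pics/scene.png

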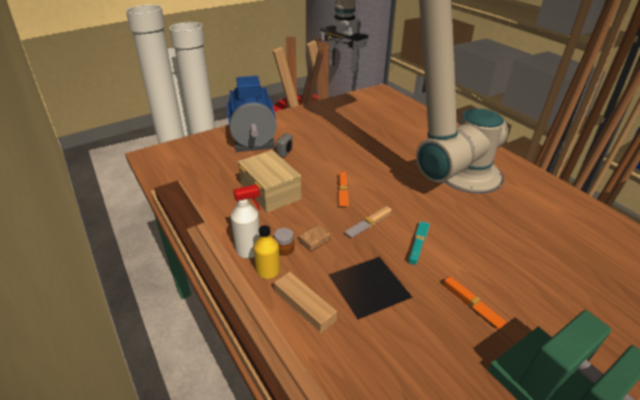

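Candidates for the scraper in the top picture are the pale wood and steel one at (302,258), orange at (361,266) and (176,270), and turquoise at (255,282). The pale one fits the description. Next is one close crop covering it, the case and the pad.

```bash
python3 - <<'E'
from h import *
import pickle
a,b=pickle.load(open("c.pkl","rb"))
p=a["pixels"][150:300,255:455,::-1]; cv2.imwrite("pics/crop1.png",cv2.resize(p,None,fx=4,fy=4,interpolation=cv2.INTER_CUBIC))
for n,u,v,z in [("tip",299,230,.012),("butt",306,286,.024),("lidFL",373,221,.088),("lidFR",438,221,.088),("lidBL",373,173,.088),("lidBR",437,172,.088)]: print(n,onz(a,u,v,z))
g=cv2.cvtColor(a["pixels"],cv2.COLOR_RGB2GRAY)
m=(g[180:245,205:275]<40).astype(np.uint8); q,_=max([(c,cv2.contourArea(c)) for c in cv2.findContours(m,0,1)[0]],key=lambda t:t[1])
r=cv2.minAreaRect(q); print("pad",r,onz(a,r[0][0]+205,r[0][1]+180,.004))
E
```

```text
tip [0.53225853 0.03415531 0.012     ]
butt [0.37474854 0.01623696 0.024     ]
lidFL [ 0.54348492 -0.16848876  0.088     ]
lidFR [ 0.53926116 -0.34408162  0.088     ]
lidBL [ 0.67594644 -0.17472804  0.088     ]
lidBR [ 0.67518266 -0.35186925  0.088     ]
pad ((35.623077392578125, 31.515382766723633), (49.98599624633789, 49.24178695678711), 7.125016689300537) [0.591004   0.20422142 0.004     ]
```

View pics/crop1.png

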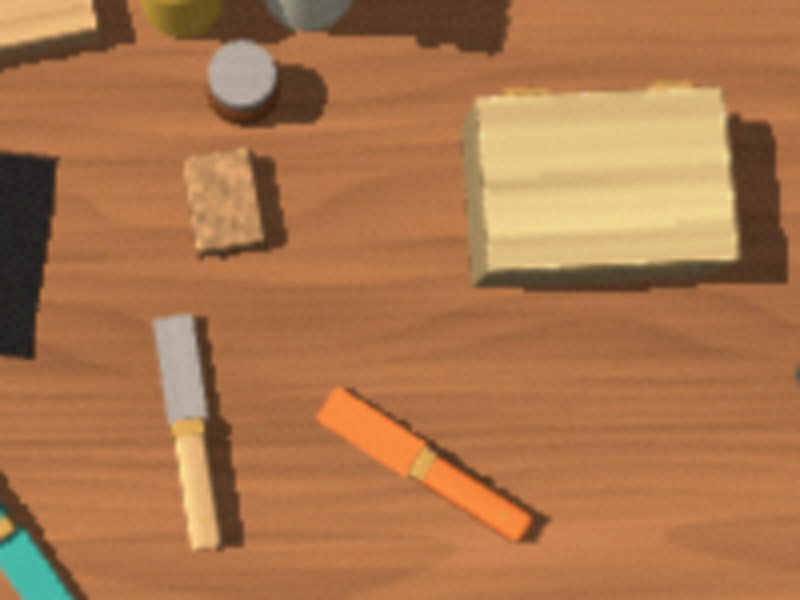

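The crop confirms the choice: pale handle with grey blade, tip at crop (175,318) and butt at (204,549). It also shows the lid corners at (485,272), (738,258), (477,98) and (720,88), with the hinges at the top edge, which is the far side (+x).

```bash
python3 - <<'E'
from h import *
import pickle
a,b=pickle.load(open("c.pkl","rb"))
P=lambda x,y,z: onz(a,255+x/4-.4,150+y/4-.4,z)
t=P(175,318,.012); e=P(204,549,.024); d=(t-e)[:2]
print("scr",t,e,np.linalg.norm(d),np.degrees(np.arctan2(d[1],d[0])), "origin",t[:2]-.09*d/np.linalg.norm(d))
L=np.array([P(485,272,.088),P(738,258,.088),P(477,98,.088),P(720,88,.088)])[:,:2]
M=np.array([[-60,85],[-60,-85],[60,85],[60,-85]])/1e3
c=L.mean(0); Z=((L-c)@[1,1j]); W=M@[1,1j]; k=(Z*W.conj()).sum()/(abs(W)**2).sum()
print("case",c,abs(k),np.degrees(np.angle(k)),L)
E
```

```text
scr [0.53489118 0.03598451 0.012     ] [0.37246052 0.01738298 0.024     ] 0.16349231522540633 6.5330412925972405 origin [0.4454756  0.02574466]
case [ 0.61491904 -0.2618179 ] 0.9991496766707032 1.2563233362038837 [[ 0.5524928  -0.17657846]
 [ 0.55794347 -0.34851027]
 [ 0.67279114 -0.17691284]
 [ 0.67644874 -0.34527002]]
```

```bash
python3 -m jog '{"xyz":[[0.5,0.95,0],[0.5,0.95,0],[0.5,0.95,0],[0.5,0.95,0],[0.5,0.95,0],[0.5,0.95,0],[0.5,0.95,0],[0.5,0.95,0],[0.5,0.95,0],[0.5,0.95,0],[0.5,0.95,0],[0.5,0.95,0]],"twist":[-0.16,0,0,0,0,0,0,0,0,0,0,0],"fingers":[0,0,0,0,0,0,0,0,0,0,0,0]}'
```

```text
time: 1.3
tcp_pos: [0.4163, -0.0256, 0.2195]
tcp_rot: [3.136, 0.179, 0.0]
contact_force: [1.8, -0.6, 0.1]
finger_gap: 0.499
grip_force: 0.0
```

```bash
python3 -m jog '{"xyz":[[0.3,0.5,-0.8],[0.34,0.53,-0.8],[0,0,-0.8],[0,0,0]],"twist":[0,0,0,0],"fingers":[0,0,0,0]}'; python3 - <<'E'
from h import *
c=shot("wrist","w1.png"); 
for X in ([.5349,.036,.012],[.3725,.0174,.024]): print(proj(c,X))
E
```

```text
time: 1.7
tcp_pos: [0.4431, 0.0247, 0.0958]
tcp_rot: [-3.135, -0.182, 0.019]
contact_force: [-1.4, -0.3, 1.0]
finger_gap: 0.501
grip_force: 0.0
[324.41047859 106.57147187]
[324.04063705 290.29374923]
```

View pics/w1.png

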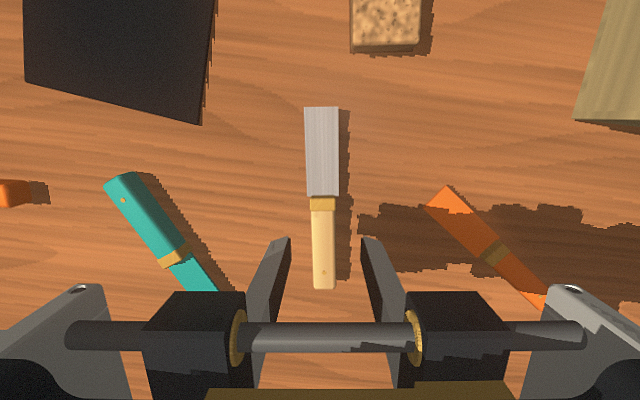

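The wrist view shows the scraper centred between the fingers, tip at (322,106) and butt at (324,289), within 2 px of prediction. I'll go down and grip.

```bash
python3 -m jog '{"xyz":[[0,0,-0.6],[0,0,-0.5],[0,0,-0.3],[0,0,-0.15],[0,0,0],[0,0,0],[0,0,0],[0,0,0],[0,0,0]],"twist":[0,0,0,0,0,0,0,0,0],"fingers":[0,0,0,0,0,-1,-1,-1,-1]}' 60
```

```text
time: 2.65
tcp_pos: [0.4484, 0.0235, 0.0235]
tcp_rot: [3.136, 0.179, 0.003]
contact_force: [0.2, 0.8, 4.2]
finger_gap: 0.229
grip_force: 59.9
```

```bash
python3 -m jog '{"xyz":[[0,0,0],[0,0,0],[0,0.02,-0.16],[0,0,0],[0,0,0],[0,0,0],[0,0,0]],"twist":[0,0,0,0,0,0,0],"fingers":[-0.2,-0.2,-0.2,-0.2,-1,-1,-1]}' 60
```

```text
time: 3.35
tcp_pos: [0.4472, 0.0244, 0.0143]
tcp_rot: [-3.136, -0.179, 0.002]
contact_force: [-0.3, -0.3, -1.1]
finger_gap: 0.231
grip_force: 60.0
```

```bash
python3 -m jog '{"xyz":[[0,0,0.4],[0,0,0.8],[0,-0.4,0.6],[0,-0.8,0],[0,-0.8,0],[0,-0.8,0],[0,-0.8,0],[0,-0.8,0],[-0.1,-0.8,0],[0,-0.58,0],[0,0,0],[0,0,0]],"twist":[0,0,0,-0.06,-0.053,0,0,0,0,0,0,0],"fingers":[-1,-1,-1,-1,-1,-1,-1,-1,-1,-1,-1,-1]}' 60; python3 - <<'E'
from h import *
c=shot("wrist","w2.png"); s=arm.sense(); print(s["tcp_pos"],s["tcp_rot"])
import pickle; pickle.dump(c,open("w2.pkl","wb"))
E
```

```text
time: 4.55
tcp_pos: [0.442, -0.2644, 0.104]
tcp_rot: [-3.14, -0.037, 0.002]
contact_force: [-0.5, -0.0, -0.6]
finger_gap: 0.227
grip_force: 60.0
[ 0.44195374 -0.26361293  0.10406456] [-3.13951788e+00 -3.91130849e-02  2.40606040e-03]
```

View pics/w2.png

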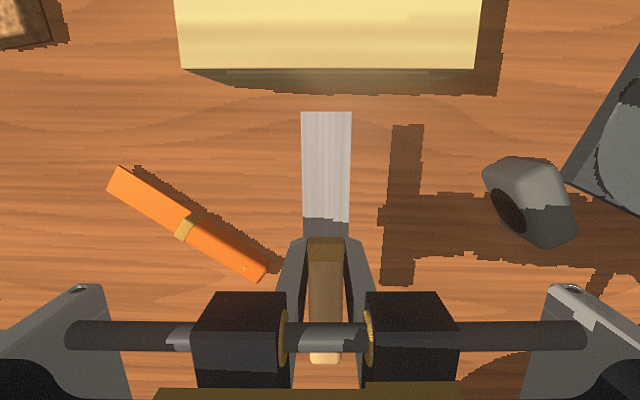

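The lid's front top edge runs from (182,69) to (475,68), square to the blade, and the blade's front edge is at (302–351,112).

```bash
python3 - <<'E'
from h import *
import pickle; c=pickle.load(open("w2.pkl","rb"))
zt=.104-.0023
for n,u,v,z in [("L",182,69,.088),("R",475,68,.088),("tipL",302,112,zt+.0015),("tipR",351,112,zt+.0015),("bR",349,222,zt)]: print(n,onz(c,u,v,z))
E
```

```text
L [ 0.55149554 -0.17965046  0.088     ]
R [ 0.55611842 -0.34807251  0.088     ]
tipL [ 0.52884794 -0.25002738  0.1032    ]
tipR [ 0.52949495 -0.27667263  0.1032    ]
bR [ 0.46551322 -0.27872507  0.1017    ]
```

```bash
python3 -m jog '{"xyz":[[0,0,-0.3],[0,0,-0.25],[0,0,0],[0,0,0],[0.3,0,0],[0.26,0,0],[0,0,0]],"twist":[0,0,0,0,0,0,0],"fingers":[-1,-1,-1,-1,-1,-1,-1]}' 60;  python3 - <<'E'
from h import *
c=shot("wrist","w3.png"); s=arm.sense(); print(s["tcp_pos"],s["tcp_rot"],s["contact_force"])
for z in (.074,): 
  for x in (.529+.028,.529+.028-.075): print(proj(c,[x,-.2633-.014,z]),proj(c,[x,-.2633+.014,z]))
E
```

```text
time: 5.3
tcp_pos: [0.4739, -0.2654, 0.078]
tcp_rot: [3.139, 0.042, 0.005]
contact_force: [0.2, 0.9, -0.7]
finger_gap: 0.23
grip_force: 60.0
[ 0.47241845 -0.26487134  0.07757921] [3.14032722e+00 4.19265650e-02 1.96880035e-03] [ 0.15116363 -0.06161854 -1.81484525]
[349.90706034 120.53607472] [299.89717191 119.12677662]
[343.88335659 244.054152  ] [299.5795692  242.99009222]
```

View pics/w3.png

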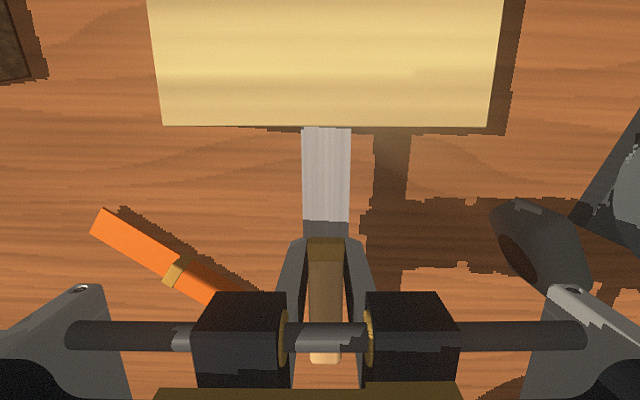

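The blade goes in under the lid edge (row 126) and the force reading is near zero. I'll push in a little more and lift along the lid's arc.

```bash
python3 -m jog '{"xyz":[[0.16,0,0],[0,0,0],[0,0,0.06],[0.01,0,0.18],[0.02,0,0.19],[0.05,0,0.18],[0.05,0,0.18],[0.08,0,0.17],[0.08,0,0.16],[0.1,0,0.15],[0.11,0,0.15],[0,0,0]],"twist":[0,0,0,0,0,0,0,0,0,0,0,0],"fingers":[-1,-1,-1,-1,-1,-1,-1,-1,-1,-1,-1,-1]}' 60;  python3 - <<'E'
from h import *
c=shot("scene"); s=arm.sense(); print(s["tcp_pos"],s["tcp_rot"],s["contact_force"],s["torque"])
w=shot("wrist")
i=np.hstack([cv2.resize(c["pixels"][60:260,180:400],(440,400)),cv2.resize(w["pixels"][:,140:500],(360,400))])
cv2.imwrite("pics/m1.png",i[:,:,::-1])
E
```

```text
time: 6.55
tcp_pos: [0.5058, -0.2653, 0.1496]
tcp_rot: [3.139, 0.04, 0.006]
contact_force: [-0.0, -0.5, -1.4]
finger_gap: 0.229
grip_force: 60.0
[ 0.50539144 -0.26520624  0.14906269] [3.13963509 0.0401154  0.00486449] [ 0.64050752 -0.12836257 -0.88280676] [-0.00626662 -0.04247331  0.01127028]
```

View pics/m1.png

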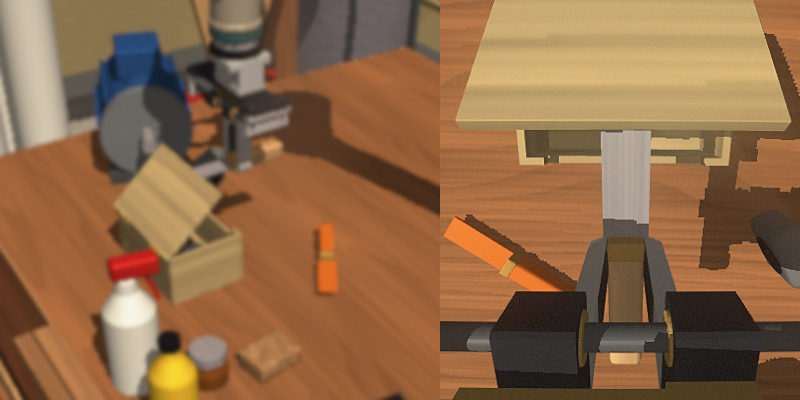

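The lid stands at about 40° on the blade, with the slot and the case interior visible below it. I'll keep following the arc to upright.

```bash
python3 -m jog '{"xyz":[[0.13,0,0.13],[0.13,0,0.13],[0.15,0,0.11],[0.15,0,0.1],[0.16,0,0.08],[0.17,0,0.08],[0.18,0,0.05],[0.18,0,0.05],[0.18,0,0.02],[0.19,0,0.01],[0,0,0],[0,0,0]],"twist":[0,0,0,0,0,0,0,0,0,0,0,0],"fingers":[-1,-1,-1,-1,-1,-1,-1,-1,-1,-1,-1,-1]}' 60;  python3 - <<'E'
from h import *
c=shot("scene"); t=shot("top"); s=arm.sense(); print(s["tcp_pos"],s["contact_force"])
w=shot("wrist")
i=np.hstack([cv2.resize(c["pixels"][60:260,200:370],(340,400)),cv2.resize(w["pixels"][:,200:420],(220,400)),cv2.resize(t["pixels"][140:250,360:450],(240,294))[:,:].copy() if 0 else cv2.resize(t["pixels"][130:250,365:437],(240,400))])
cv2.imwrite("pics/m2.png",i[:,:,::-1])
# expected pixels of lid top edge for several angles
a=np.radians(1.5); R=np.array([[np.cos(a),-np.sin(a)],[np.sin(a),np.cos(a)]]); h=np.array([.6138,-.2624])
for th in (80,90,100):
  k=np.radians(th)
  for y in(-.085,.085):
    p=[.06-.12*np.cos(k),y]; q=proj(c,np.r_[h+R@p,.08+.12*np.sin(k)]); q2=proj(t,np.r_[h+R@p,.08+.12*np.sin(k)]); print(th,y,(q-[200,60])*2,(q2-[365,130])*3.333+[560,0])
E
```

```text
time: 7.85
tcp_pos: [0.5853, -0.2649, 0.1861]
tcp_rot: [3.141, 0.04, 0.001]
contact_force: [-0.3, -0.5, -1.2]
finger_gap: 0.231
grip_force: 60.0
[ 0.58475493 -0.26474903  0.18618421] [-0.0172794   0.39751709 -0.40159285]
80 -0.085 [ 80.72539918 134.38861507] [839.36434938 127.82181403]
80 0.085 [137.22439355 184.78705249] [610.8491855  138.10946087]
90 -0.085 [ 67.61754124 137.07809408] [837.06106087  99.96174174]
90 0.085 [123.27623258 188.19189766] [609.02727084 110.02236575]
100 -0.085 [ 54.59736914 142.06299415] [833.15101299  73.75303455]
100 0.085 [109.30075944 194.04258495] [606.46028326  83.56559957]
```

View pics/m2.png

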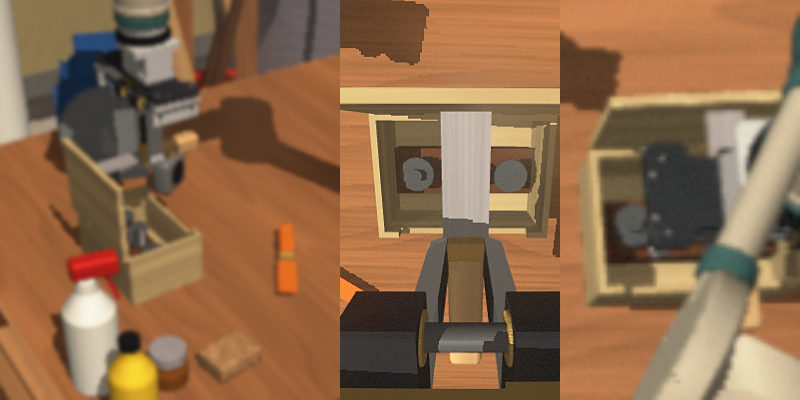

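The lid stands at about 90°: its top corner is close to the predicted (123,188) in the left panel and (609,110) in the right. Next I'll back out and lay the scraper down where it came from.

```bash
python3 -m jog '{"xyz":[[-0.3,0,0],[-0.7,0,0],[-0.9,0,0],[-0.86,0.6,0],[0,0.8,0],[0,0.9,0],[0,0.9,-0.4],[0,0.9,-0.6],[0,0.9,-0.6],[0,0.8,-0.6],[0,0,-0.4],[0,0,0]],"twist":[0,0,0,0,0,0,0,0,0,0,0,0],"fingers":[-1,-1,-1,-1,-1,-1,-1,-1,-1,-1,-1,-1]}' 60
```

```text
time: 9.2
tcp_pos: [0.4462, 0.0185, 0.0589]
tcp_rot: [-3.141, -0.044, 0.008]
contact_force: [-0.5, 0.4, -0.5]
finger_gap: 0.229
grip_force: 60.0
```

```bash
python3 -m jog '{"xyz":[[0,0,-0.4],[0,0,-0.3],[0,0,-0.1],[0,0,-0.05],[0,0,0],[0,0,0]],"twist":[0,0,0,0,0,0],"fingers":[-1,-1,-1,-1,-1,-1]}' 60
```

```text
time: 9.8
tcp_pos: [0.4495, 0.0168, 0.0191]
tcp_rot: [3.141, 0.039, 0.003]
contact_force: [-0.9, -0.3, -0.9]
finger_gap: 0.229
grip_force: 60.0
```

```bash
python3 -m jog '{"xyz":[[0,0,-0.06],[0,0,-0.02],[0,0,0],[0,0,0]],"twist":[0,0,0,0],"fingers":[-1,-1,-1,-1]}' 60
```

```text
time: 10.2
tcp_pos: [0.4489, 0.0172, 0.0143]
tcp_rot: [3.141, 0.04, 0.001]
contact_force: [0.6, -0.0, -0.0]
finger_gap: 0.231
grip_force: 60.0
```

```bash
python3 -m jog '{"xyz":[[0,0,0],[0,0,0],[0,0,0],[0,0,0],[0,0,0.4],[0,0,0.9],[0,-0.6,0.9],[0.2,-0.9,0.9],[0.2,-1,0.9],[0.2,-1,0.6],[0.2,-1,0],[0.2,-1,0]],"twist":[0,0,0,0,0,0,0,0,0,0,0,0],"fingers":[-0.3,-0.3,-0.3,-0.3,-0.3,-0.3,-0.3,-0.3,-0.3,-0.3,-0.3,-0.3]}' 60;  python3 -m jog '{"xyz":[[0,-0.1,0],[0,0,0],[0,0,0]],"twist":[0,0,0],"fingers":[-0.3,-0.3,-0.3]}'; python3 - <<'E'
from h import *
import pickle
w=shot("wrist","w4.png"); pickle.dump(w,open("w4.pkl","wb"))
E
```

```text
time: 11.4
tcp_pos: [0.4924, -0.2244, 0.2156]
tcp_rot: [3.14, 0.04, 0.004]
contact_force: [1.0, 0.1, -0.3]
finger_gap: 0.348
grip_force: 0.0
time: 11.7
tcp_pos: [0.4912, -0.2263, 0.2137]
tcp_rot: [-3.14, -0.04, 0.002]
contact_force: [-0.3, 0.6, -0.3]
finger_gap: 0.35
grip_force: 0.0
```

View pics/w4.png

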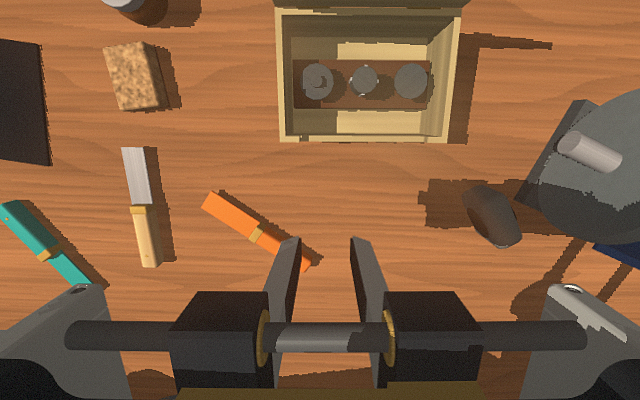

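The scraper lies flat at (140,205). In the case, the left cutter at (318,81) has a small stem in the middle of a wide disc, and the right one at (411,80) is a wide plain top (the vee). The middle one at (364,79) is the narrowest and has bright strips on its rim, so it is the straight cutter. Next I'll measure it.

```bash
python3 - <<'E'
from h import *
import pickle
w=pickle.load(open("w4.pkl","rb"))
print("w4 head",onz(w,364,79,.072), [onz(w,u,v,.062) for u,v in((318,81),(411,80))])
p=w["pixels"][60:100,295:435].mean(2)
for r in (76,79,82): print(p[r-60,44:96].astype(int))
print(p[0:40,69].astype(int))
print(arm.sense()["tcp_pos"], [onz(w,u,v,.08) for u,v in ((279,137),(448,141))])
E
```

```text
w4 head [ 0.61387186 -0.26131586  0.072     ] [array([ 0.61202717, -0.2159977 ,  0.062     ]), array([ 0.61565228, -0.31028432,  0.062     ])]
[ 63  60  65  69  88  85  81  82  78  81  82  73  71  79 106 102 105 104
  98  96 101  99 100  98 100  99  99 103 100 103 100 102  98  96  95  99
 103  94  71  69  67  69  71  66  67  68  69  76  72  71  67  73]
[ 67  60  68  70  63  71  83  78  80  71 108 187 201 108  98 100 103 103
  99 105 108 103  97 100  97  96  99  97 101 104  99 104 102  99  97 102
  97  94 112 106  62  71  73  73  69  71  69  65  73  67  70  68]
[ 63  63  67  66  62  62  59  70  76 101 141  85  81  99 102  99 103  98
  99 104 100 103  97 102 101 100  98  99  95  94  99 100 100 101  96 101
  97  98 136 134  60  67  70  68  73  67  71  68  70  69  68  70]
[ 83  81  86  83 110 126 111  93  99  98  98 101 101  98  99 100  99  98
  97  96 100  98 100 104 104  97  98  99 100 100 102  99  97  98 178  67
  73  70  90  92]
[ 0.4913236  -0.2259322   0.21393167] [array([ 0.55655241, -0.17827791,  0.08      ]), array([ 0.55729146, -0.34910322,  0.08      ])]
```

```bash
python3 -m jog '{"xyz":[[0.5,-0.4,0],[0.7,-0.32,0],[0.7,0,0],[0.4,0,0],[0.15,0,0],[0,0,-0.5],[0,0,-0.5],[0,0,-0.3],[0,0,0],[0,0,0],[0,0,0]],"twist":[0,0,0,0,0,0,0,0,0,0,0],"fingers":[-0.36,-0.36,-0.36,-0.36,-0.36,-0.36,-0.36,-0.36,-0.36,-0.36,-0.36]}' 25; python3 - <<'E'
from h import *
s=[]
for _ in range(3):
    w=shot("wrist"); s.append(arm.sense()["tcp_pos"])
print(np.mean(s,0),arm.sense()["tcp_rot"],arm.sense()["finger_gap"])
E
```

```text
time: 12.85
tcp_pos: [0.6148, -0.2634, 0.1508]
tcp_rot: [3.14, 0.041, 0.003]
contact_force: [-1.2, -0.4, 0.6]
finger_gap: 0.316
grip_force: 0.0
[ 0.61487553 -0.26364888  0.15070713] [3.14016124e+00 4.00257376e-02 2.84379426e-03] 0.3273826161547759
```

```bash
python3 -m jog '{"xyz":[[-0.02,0.03,0],[0,0,-0.4],[0,0,-0.4],[0,0,-0.3],[0,0,-0.2],[0,0,-0.2],[0,0,-0.15],[0,0,0],[0,0,0]],"twist":[0,0,0,0,0,0,0,0,0],"fingers":[-0.36,-0.36,-0.36,-0.36,-0.36,-0.36,-0.36,-0.36,-0.36]}' 25
```

```text
time: 13.9
tcp_pos: [0.6136, -0.2622, 0.067]
tcp_rot: [3.141, 0.04, 0.001]
contact_force: [-0.5, 0.7, 0.4]
finger_gap: 0.322
grip_force: 0.0
```

No contact on the way down. Now I'll close gently and draw the cutter up.

```bash
python3 -m jog '{"xyz":[[0,0,0],[0,0,0],[0,0,0],[0,0,0.15],[0,0,0.3],[0,0,0.2],[0,0,0],[0,0,0]],"twist":[0,0,0,0,0,0,0,0],"fingers":[-1,-1,-1,-1,-1,-1,-1,-1]}' 25
```

```text
time: 14.7
tcp_pos: [0.6132, -0.2619, 0.0994]
tcp_rot: [3.141, 0.04, 0.0]
contact_force: [-0.1, -0.9, -1.1]
finger_gap: 0.272
grip_force: 25.0
```

Gap 25.6 mm and about 1 N of weight, so the cutter is out of its hole. Since the tool can't tilt, I'll turn the cutter in the grip by dragging the shank against the inner edge of the low front wall.

```bash
python3 -m jog '{"xyz":[[-0.4,0,0],[-0.4,0,0],[-0.1,0,0],[-0.1,0,0],[-0.1,0,0],[-0.1,0,0],[0,0,0]],"twist":[0,0,0,0,0,0,0],"fingers":[-1,-1,-1,-1,-1,-1,-1]}' 25
```

```text
time: 15.4
tcp_pos: [0.5566, -0.2619, 0.0998]
tcp_rot: [3.141, 0.039, 0.01]
contact_force: [4.7, 2.5, -1.3]
finger_gap: 0.27
grip_force: 25.0
```

```bash
python3 -m jog '{"xyz":[[-0.1,0,0],[-0.1,0,0],[-0.05,0,0],[0,0,0]],"twist":[0,0,0,0],"fingers":[-1,-1,-1,-1]}' 25
```

```text
time: 15.8
tcp_pos: [0.5423, -0.2625, 0.0997]
tcp_rot: [3.14, 0.04, 0.004]
contact_force: [3.3, -0.4, 0.2]
finger_gap: 0.266
grip_force: 25.0
```

```bash
python3 -m jog '{"xyz":[[0,0,0],[0,0,0.1],[0,0,0.3],[0,0,0.6],[0,0,0.8],[0,0.3,0.3],[0.1,0.6,0],[0.15,0.7,0],[0.15,0.8,0],[0.15,0.8,0],[0.15,0.8,0],[0.15,0.8,0]],"twist":[0,0,0,0,0,0,0,0,0,0,0,0],"fingers":[-1,-1,-1,-1,-1,-1,-1,-1,-1,-1,-1,-1]}' 40; python3 -m jog '{"xyz":[[0.15,0.8,0],[0.1,0.8,0],[0,0.8,0],[0,0.8,0],[0,0.7,0],[0,0.4,0],[0,0.1,0],[0,0,0],[0,0,0],[0,0,0]],"twist":[0,0,0,0,0,0,0,0,0,0],"fingers":[-1,-1,-1,-1,-1,-1,-1,-1,-1,-1]}' 40; python3 - <<'E'
from h import *
import pickle
c=shot("scene"); w=shot("wrist"); s=arm.sense(); pickle.dump((c,w,s),open("f.pkl","wb"))
u,v=proj(c,s["tcp_pos"]); print(u,v,s["tcp_pos"])
u,v=int(u),int(v)
A=c["pixels"][v-50:v+50,u-50:u+50]; B=w["pixels"][150:350,220:420]
i=np.hstack([cv2.resize(A,(400,400),interpolation=cv2.INTER_CUBIC),cv2.resize(B,(400,400))]); print("off",u-50,v-50)
cv2.imwrite("pics/f.png",i[:,:,::-1])
E
```

```text
time: 17.0
tcp_pos: [0.5811, -0.0196, 0.2031]
tcp_rot: [-3.141, -0.04, 0.007]
contact_force: [0.7, -0.2, -2.2]
finger_gap: 0.259
grip_force: 40.0
time: 18.0
tcp_pos: [0.5956, 0.1966, 0.2041]
tcp_rot: [3.14, 0.038, -0.001]
contact_force: [-0.1, 0.4, -1.7]
finger_gap: 0.263
grip_force: 40.0
373.1132901800785 220.65707163660096 [0.59591333 0.19674844 0.20425269]
off 323 170
```

View pics/f.png

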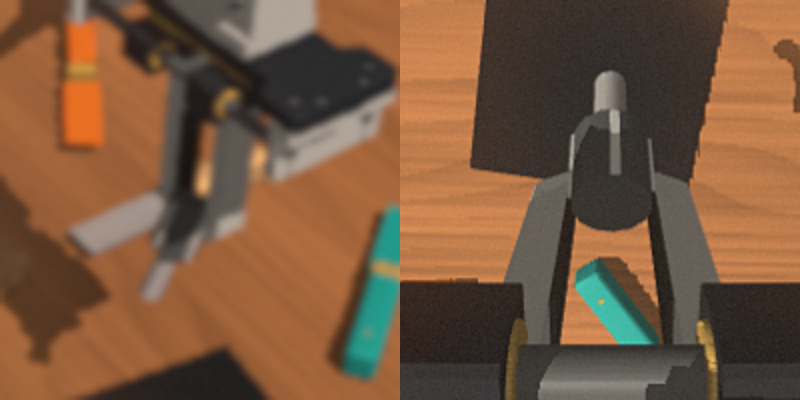

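Left panel: the shank pokes out below and ahead, its end at about (152,296). Right panel: the cutter is tilted between the pads, shank end at (610,72) and head rim at (612,230). I'll work out the tilt from these.

```bash
python3 - <<'E'
from h import *
import pickle
from scipy.optimize import least_squares
c,w,s=pickle.load(open("f.pkl","rb")); T=s["tcp_pos"]
def ony(c,u,v,y):
    d,o=ray(c,u,v); return o+d*(y-o[1])/d[1]
sc=lambda x,y:(323+x/4-.4,170+y/4-.4); wr=lambda x,y:(220+(x-400)/2,150+y/2)
print("bottom by scene",ony(c,*sc(152,296),T[1])-T,"T",T)
sil=lambda x,y:np.array(wr(x,y))
def model(p):
    B=np.array([T[0]+p[0],T[1],T[2]+p[1]]); ph=p[2]; a=np.array([-np.sin(ph),0,np.cos(ph)])   # towards head
    n=np.array([np.cos(ph),0,np.sin(ph)])    # upper side
    return B,B+.006*n,B+.062*a-.013*n,B+.030*a+.006*n,a
def res(p):
    B,top,rim,j,a=model(p)
    return np.r_[proj(c,B)-sc(152,296), (proj(w,top)-sil(610,71))[1], (proj(w,rim)-sil(612,230))[1]]
for p0 in (.5,.8,1.1):
    r=least_squares(res,[.035,-.035,p0]); B,_,_,_,a=model(r.x); print(np.degrees(r.x[2]),r.x,r.fun.round(1),"head",B+.046*a)
for u,v in ((475,165),(690,185)): print(onz(w,*wr(u,v),.004))
E
```

```text
bottom by scene [ 2.87846463e-02  2.77555756e-17 -5.24503140e-02] T [0.59591333 0.19674844 0.20425269]
20.239597524754714 [ 0.02956769 -0.05214981  0.35324762] [-0.3  0.   0.1 -0. ] head [0.60956747 0.19674844 0.19526257]
72.30596777153428 [ 0.03410902 -0.05114387  1.26197721] [-1.9  0.5  0.5  0.1] head [0.58619846 0.19674844 0.16708977]
72.30595836385271 [ 0.03410902 -0.05114388  1.26197704] [-1.9  0.5  0.5  0.1] head [0.58619846 0.19674844 0.16708977]
[0.5306669  0.28618272 0.004     ]
[0.51949305 0.13978176 0.004     ]
```

```bash
python3 - <<'E'
from h import *
import pickle
from scipy.optimize import least_squares
c,w,s=pickle.load(open("f.pkl","rb")); T=s["tcp_pos"]
g=w["pixels"].mean(2).astype(int)
for u in (322,325,327,330): print(u,g[180:272:2,u])
sc=lambda x,y:np.array((323+x/4-.4,170+y/4-.4)); V=lambda y:150+y/2
def pts(p):
    B=np.array([T[0]+p[0],T[1],T[2]+p[1]]); ph=p[2]; a=np.array([-np.sin(ph),0,np.cos(ph)]); n=np.array([np.cos(ph),0,np.sin(ph)])
    return B,a,n
def res(p):
    B,a,n=pts(p)
    return np.r_[.7*(proj(c,B)-sc(152,296)),[proj(w,q)[1]-V(y) for q,y in ((B+.006*n,71),(B+.062*a-.013*n,230),(B+.062*a+.013*n,175),(B+.03*a+.013*n,110))]]
for p0 in (.5,.8,1.1):
    r=least_squares(res,[.035,-.035,p0]); B,a,n=pts(r.x); print(np.degrees(r.x[2]),r.x,r.fun.round(1),"head",B+.046*a,r.cost)
for ph in (25,35,45,55):
    P=T-[0,0,.005]; k=np.radians(ph); B=P+.052*np.array([np.sin(k),0,-np.cos(k)]); print(ph,res([B[0]-T[0],B[2]-T[2],k]).round(1))
E
```

```text
322 [ 41  43  44 133 154 150 155 157 152 152 154 154 133  72  80  78  75  70
  48  48  55  51  48  51  54  52  49  53  50  46  52  50  53  50  57  55
  54  49  47  49  53  51  40 138 139 134]
325 [ 49  50  38 142 133 131 129 132 129 127 128 125 124 179 176 178 148 146
 103  96  98  94  96  96 101  94  95  98  88  47  54  48  54  51  53  59
  51  48  54  54  50  53  45 126 141 133]
327 [ 51  43  43 104 107 107 107 107 110 107 107 106 121 168 157 158 161 162
 139 107 106 105 107 109 107 109 108 105 107  43  56  53  55  54  50  57
  56  51  55  49  52  53  45 118 132 138]
330 [ 49  47  45  38  88  83  79  85  78  80  86  78  78  53  48  49  50  44
  33  50  53  52  54  72  71  74  77  70  79  48  54  52  52  52  52  56
  53  55  56  51  53  50  59 130 135 139]
23.422196379392854 [ 0.02825549 -0.05741715  0.40879444] [ 0.   1.1  0.5  0.5  0.4 -1.3] head [0.60588366 0.19674844 0.18904517] 1.8033166330080648
23.42219578282294 [ 0.02825549 -0.05741715  0.40879443] [ 0.   1.1  0.5  0.5  0.4 -1.3] head [0.60588366 0.19674844 0.18904516] 1.8033166330087245
23.422196260099316 [ 0.02825549 -0.05741715  0.40879444] [ 0.   1.1  0.5  0.5  0.4 -1.3] head [0.60588366 0.19674844 0.18904517] 1.8033166330076857
25 [ 1.7 -0.9 10.2 14.3 16.3 11.2]
35 [-0.2 -1.   2.4 12.6 21.2  9.9]
45 [-1.8 -1.6 -4.1 10.2 26.   9.8]
55 [-3.2 -2.5 -9.   7.2 30.4 10.9]
```

```bash
python3 - <<'E'
from h import *
import pickle
c,w,s=pickle.load(open("f.pkl","rb")); T=s["tcp_pos"]
g=c["pixels"].astype(int); 
print("cols 352..378")
for v in range(230,249): print(v,' '.join("%3d/%3d"%(x[2],x[0]-x[2]) for x in g[v,354:373]))
for ph in (15,25,35,45,55):
    k=np.radians(ph); d=np.array([np.sin(k),0,-np.cos(k)]); B0=T-[0,0,.005]+.03*d
    q=proj(c,B0+.022*d)-proj(c,B0); print(ph,q.round(1),"px angle",np.degrees(np.arctan2(-q[0],q[1])))
E
```

```text
cols 352..378
230  88/ 58  74/ 76  65/ 89  59/ 97  56/ 99  56/ 91  67/ 62  90/ 28 103/ 15  88/ 11  63/  8  47/  5  45/  6  52/  6  59/  6  75/  9 102/ 14 123/ 19 117/ 25
231  64/ 88  59/ 97  57/101  56/102  56/101  58/ 95  68/ 72  86/ 39  90/ 21  77/ 12  61/  8  56/  6  59/  6  64/  7  70/  7  88/ 11 113/ 16 123/ 24 104/ 40
232  55/100  56/100  55/102  56/102  57/101  57/ 98  61/ 86  68/ 62  71/ 36  67/ 16  65/  8  65/  7  68/  7  71/  7  78/  9  98/ 13 118/ 19 116/ 30  87/ 57
233  56/ 97  55/100  56/100  56/101  57/101  57/100  56/ 95  59/ 77  61/ 48  64/ 20  68/  9  71/  7  70/  8  72/  9  83/ 12 105/ 18 118/ 25 102/ 41  73/ 73
234  55/ 96  55/ 97  55/100  55/101  56/101  55/101  58/ 93  62/ 71  70/ 39  72/ 18  74/ 11  75/ 12  73/ 14  71/ 20  82/ 23 103/ 30 108/ 41  87/ 61  62/ 88
235  53/ 95  54/ 97  55/ 99  55/100  55/100  57/ 97  62/ 82  74/ 54  88/ 27  95/ 18  97/ 18  95/ 20  84/ 29  70/ 45  72/ 54  86/ 58  87/ 68  71/ 85  58/ 99
236  52/ 95  54/ 95  55/ 96  56/ 98  56/ 98  58/ 92  68/ 69  88/ 37 107/ 23 119/ 21 123/ 22 117/ 28  97/ 44  72/ 71  62/ 85  65/ 88  66/ 91  60/ 98  5
[... 1387 characters left out ...]
52/ 95  51/ 96  53/ 98
246  54/ 95  52/ 93  52/ 93  52/ 94  54/ 95  58/ 93  62/ 91  64/ 90  62/ 93  57/ 98  55/101  55/102  55/101  55/101  55/100  54/ 98  53/ 95  51/ 94  52/ 94
247  54/ 97  52/ 94  51/ 94  52/ 94  53/ 95  53/ 97  54/ 99  56/ 99  56/100  56/100  56/101  55/101  55/101  55/101  55/101  55/ 99  53/ 97  52/ 94  50/ 94
248  55/100  54/ 96  52/ 93  52/ 94  53/ 95  53/ 96  54/ 97  54/100  56/101  56/102  55/103  55/102  56/101  56/101  56/100  55/100  54/ 98  52/ 94  51/ 92
15 [-2.9  8.1] px angle 19.37645695127346
25 [-4.1  8.3] px angle 26.2731085647552
35 [-5.3  8.3] px angle 32.44715469538627
45 [-6.3  8. ] px angle 38.20994276209625
55 [-7.1  7.4] px angle 43.819525243396164
```

Both cameras agree on about 24°, so I need about 20° more. I'll go back and drag about 12 mm further over the wall edge.

```bash
python3 -m jog '{"xyz":[[0,-0.4,0],[-0.1,-0.8,0],[-0.1,-0.9,0],[-0.1,-0.9,0],[-0.1,-0.9,0],[-0.1,-0.9,0],[-0.1,-0.9,0],[0,-0.9,0],[0,-0.9,0],[0,-0.9,0],[0,-0.6,0],[0,-0.2,0]],"twist":[0,0,0,0,0,0,0,0,0,0,0,0],"fingers":[-1,-1,-1,-1,-1,-1,-1,-1,-1,-1,-1,-1]}' 40; python3 -m jog '{"xyz":[[0,0,0],[0,0,-0.6],[0,0,-0.6],[0,0,-0.5],[0,0,-0.3],[0,0,-0.08],[0,0,0],[0,0,0]],"twist":[0,0,0,0,0,0,0,0],"fingers":[-1,-1,-1,-1,-1,-1,-1,-1]}' 25
```

```text
time: 19.3
tcp_pos: [0.5652, -0.2661, 0.204]
tcp_rot: [3.14, 0.033, -0.0]
contact_force: [-0.2, 1.6, -1.3]
finger_gap: 0.26
grip_force: 40.0
time: 20.1
tcp_pos: [0.5667, -0.2615, 0.1014]
tcp_rot: [3.14, 0.041, 0.003]
contact_force: [-0.3, -0.4, -0.9]
finger_gap: 0.264
grip_force: 25.0
```

```bash
python3 -m jog '{"xyz":[[-0.25,0,0],[-0.12,0,0],[-0.09,0,0],[-0.09,0,0],[-0.09,0,0],[-0.09,0,0],[0,0,0]],"twist":[0,0,0,0,0,0,0],"fingers":[-1,-1,-1,-1,-1,-1,-1]}' 25; python3 -m jog '{"xyz":[[0,0,0],[0,0,0],[0,0,0.3],[0,0,0.6],[0,0,0.7],[0,0,0.45],[0,0,0],[0,0,0]],"twist":[0,0,0,0,0,0,0,0],"fingers":[-1,-1,-1,-1,-1,-1,-1,-1]}' 40; python3 - <<'E'
from h import *
import pickle
w=shot("wrist"); s=arm.sense(); pickle.dump((w,s),open("g.pkl","wb"))
g=w["pixels"].mean(2).astype(int)
for u in (319,325,327,330): print(u,g[160:284:2,u])
E
```

```text
time: 20.8
tcp_pos: [0.5282, -0.2621, 0.1003]
tcp_rot: [3.141, 0.04, -0.003]
contact_force: [-0.0, -0.2, 0.4]
finger_gap: 0.255
grip_force: 25.0
time: 21.6
tcp_pos: [0.5287, -0.2617, 0.2018]
tcp_rot: [-3.141, -0.04, 0.002]
contact_force: [-1.3, 0.6, -2.2]
finger_gap: 0.252
grip_force: 40.0
319 [189 193  89  86  84  89 150 171 167 170 166 170 167 171 170 167 169 170
 171 134  94  89  90  90  95  90  93  92  91  75  60  57  57  62  57  57
  60  62  52  56  59  60  53  63  52  55  55  52  54  45 135 129 135 137
 136 142 131 132 143 140 137 139]
325 [193 192  89  83  86 138 154 153 152 150 150 150 149 149 145 148 147 146
 117 106 176 173 171 173 171 166 170 173 172 177  95 100  86  90  87  84
  84  89  84  76  52  55  53  52  60  52  56  53  51  46 120 128 138 132
 139 143 137 131 141 139 137 142]
327 [195 193  92  84  86 109 131 128 131 131 132 130 132 129 131 132 125 132
  87 105 192 190 187 188 188 187 184 185 183 190  99 117 115 113 116 114
 117 120 114  96  51  55  50  55  52  50  56  52  52  49 124 130 133 133
 135 143 130 129 145 139 135 141]
330 [193 192  92  84  90  90  94  94  98  95  97  92  97  94  91  92  92  95
  89  75  66  56  87  93  89  92  87 118 120 121  95  74  79  92  96  96
  90  90 109  97  56  56  54  47  53  50  55  50  55  41 141 129 138 136
 134 142 125 128 145 146 136 138]
```

```bash
python3 - <<'E'
from h import *
import pickle
from scipy.optimize import least_squares
def go(w,s,rows):
    T=s["tcp_pos"]
    def pts(p):
        k=p[2]; return np.array([T[0]+p[0],T[1],T[2]+p[1]]),np.array([-np.sin(k),0,np.cos(k)]),np.array([np.cos(k),0,np.sin(k)])
    def res(p):
        B,a,n=pts(p); return [proj(w,q)[1]-y for q,y in zip((B+.006*n,B+.03*a+.013*n,B+.062*a+.013*n,B+.062*a-.013*n),rows)]
    r=least_squares(res,[.035,-.045,.6]); B,a,n=pts(r.x); print(np.degrees(r.x[2]),r.x,r.fun.round(1),"head-TCP",B+.046*a-T)
c,w,s=pickle.load(open("f.pkl","rb")); go(w,s,(185.5,205,237.5,265))
w,s=pickle.load(open("g.pkl","rb")); go(w,s,(170,199,239,259.5))
E
```

```text
24.142058660167635 [ 0.02753359 -0.06051207  0.42135841] [ 0.6 -1.   0.6 -0.2] head-TCP [ 0.00871957  0.         -0.0185355 ]
37.56153214794862 [ 0.04242897 -0.05099304  0.65557241] [ 1.  -1.6  1.1 -0.4] head-TCP [ 0.01438677  0.         -0.01452888]
```

The tilt is now about 38°, but the cutter has slid partly out of the pads. For the last few degrees I'll lower the leaning shank onto the wall edge instead, so friction pushes it back into the grip.

```bash
python3 -m jog '{"xyz":[[0,0,-0.5],[0,0,-0.6],[0,0,-0.4],[0,0,-0.2],[0,0,0],[0,0,0]],"twist":[0,0,0,0,0,0],"fingers":[-1,-1,-1,-1,-1,-1]}' 30; python3 -m jog '{"xyz":[[0,0,-0.05],[0,0,-0.05],[0,0,0]],"twist":[0,0,0],"fingers":[-1,-1,-1]}' 30;  python3 -m jog '{"xyz":[[0,0,-0.05],[0,0,-0.05],[0,0,0]],"twist":[0,0,0],"fingers":[-1,-1,-1]}' 30
```

```text
time: 22.25
tcp_pos: [0.5295, -0.2621, 0.1176]
tcp_rot: [-3.141, -0.04, 0.0]
contact_force: [-0.8, 0.2, 0.0]
finger_gap: 0.254
grip_force: 30.0
time: 22.55
tcp_pos: [0.5294, -0.2621, 0.113]
tcp_rot: [3.141, 0.04, 0.001]
contact_force: [-0.1, 0.9, -0.9]
finger_gap: 0.253
grip_force: 30.0
time: 22.85
tcp_pos: [0.5291, -0.2618, 0.1073]
tcp_rot: [-3.141, -0.04, 0.001]
contact_force: [-0.1, 0.1, -1.0]
finger_gap: 0.256
grip_force: 30.0
```

```bash
python3 -m jog '{"xyz":[[0,0,-0.07],[0,0,-0.07],[0,0,-0.05],[0,0,0]],"twist":[0,0,0,0],"fingers":[-1,-1,-1,-1]}' 30;  python3 -m jog '{"xyz":[[0,0,-0.04],[0,0,-0.04],[0,0,-0.04],[0,0,0]],"twist":[0,0,0,0],"fingers":[-1,-1,-1,-1]}' 30
```

```text
time: 23.25
tcp_pos: [0.53, -0.2621, 0.098]
tcp_rot: [3.141, 0.04, 0.002]
contact_force: [1.7, -0.1, 0.8]
finger_gap: 0.254
grip_force: 30.0
time: 23.65
tcp_pos: [0.5297, -0.2621, 0.092]
tcp_rot: [3.141, 0.04, 0.001]
contact_force: [1.4, -0.6, 0.6]
finger_gap: 0.253
grip_force: 30.0
```

```bash
python3 -m jog '{"xyz":[[0,0,-0.05],[0,0,0],[0,0,0],[0,0,0.2],[0,0,0.6],[0,0,0.8],[0,0,0.6],[0,0,0],[0,0,0]],"twist":[0,0,0,0,0,0,0,0,0],"fingers":[-1,-1,-1,-1,-1,-1,-1,-1,-1]}' 40; python3 - <<'E'
from h import *
import pickle
w=shot("wrist"); s=arm.sense(); pickle.dump((w,s),open("g2.pkl","wb"))
g=w["pixels"].mean(2).astype(int)
for u in (319,325,327): print(u,g[150:284:2,u])
E
```

```text
time: 24.55
tcp_pos: [0.529, -0.2617, 0.1994]
tcp_rot: [-3.141, -0.04, 0.001]
contact_force: [-0.1, 0.4, -1.4]
finger_gap: 0.241
grip_force: 40.0
319 [187 189 187 187 186 191 190 180 180 172 177 180 175 178 179 180 175 178
 174 175 175 179 173 145 101  97  94  97  95  91  97  97  94  92  97 100
  57  60  59  60  62  55  59  57  58  56  60  55  54  54  58  54  47  68
 141 137 128 131 136 138 142 139 131 131 139 140 139]
325 [185 190 187 187 190 189 184 160 162 166 163 164 159 159 160 161 160 161
 162 156 155 157 161  86 193 177 180 186 180 180 181 180 183 187 179 171
 117  88  91  87  87  89  88  91  86  75  56  55  54  50  50  51  56  54
 143 138 126 127 134 138 145 143 128 136 142 141 137]
327 [185 191 185 187 188 191 188 138 144 143 145 140 137 141 141 136 139 141
 137 140 139 136 138  60 208 198 200 199 197 198 203 199 198 198 196 199
 166 112 115 116 117 112 112 115 116 101  52  56  56  52  54  53  46  59
 138 134 134 133 132 136 137 134 130 131 143 136 139]
```

```bash
python3 - <<'E'
from h import *
import pickle
from scipy.optimize import least_squares
w,s=pickle.load(open("g2.pkl","rb")); rows=(163.5,197,241,257); T=s["tcp_pos"]
def pts(p):
    k=p[2]; return np.array([T[0]+p[0],T[1],T[2]+p[1]]),np.array([-np.sin(k),0,np.cos(k)]),np.array([np.cos(k),0,np.sin(k)])
def res(p):
    B,a,n=pts(p); return [proj(w,q)[1]-y for q,y in zip((B+.006*n,B+.03*a+.013*n,B+.062*a+.013*n,B+.062*a-.013*n),rows)]
r=least_squares(res,[.035,-.045,.6]); B,a,n=pts(r.x); print(np.degrees(r.x[2]),r.x,r.fun.round(1),"head-TCP",B+.046*a-T, "top",B+.062*a-T)
E
```

```text
44.59996079295741 [ 0.04890378 -0.04501254  0.77841616] [ 0.9 -1.5  1.1 -0.5] head-TCP [ 0.01660476  0.         -0.01225932] top [ 0.00537032  0.         -0.00086689]
```

44.6° now. I'll carry it gently to the pad, with the head middle over the centre.

```bash
python3 -m jog '{"xyz":[[0,0.2,0.1],[0,0.4,0.15],[0,0.6,0.12],[0.1,0.7,0],[0.1,0.7,0],[0.1,0.7,0],[0.1,0.7,0],[0.1,0.7,0],[0.1,0.7,0],[0.1,0.7,0],[0.1,0.7,0],[0,0.7,0]],"twist":[0,0,0,0,0,0,0,0,0,0,0,0],"fingers":[-1,-1,-1,-1,-1,-1,-1,-1,-1,-1,-1,-1]}' 40; python3 -m jog '{"xyz":[[0,0.7,0],[0,0.5,0],[0,0.4,0],[0,0.2,0],[0,0,0],[0,0,0],[0,0,0]],"twist":[0,0,0,0,0,0,0],"fingers":[-1,-1,-1,-1,-1,-1,-1]}' 40; python3 - <<'E'
from h import *
w=shot("wrist"); s=arm.sense()
g=w["pixels"].mean(2).astype(int)
print(s["tcp_pos"],g[150:284:2,325])
c=shot("scene"); b=c["pixels"].astype(int); T=s["tcp_pos"]; B=T+[.0489,0,-.045]
u,v=proj(c,B).round().astype(int); print(u,v)
for r in range(v-8,v+6): print(r,(b[r,u-8:u+12,0]-b[r,u-8:u+12,2]))
E
```

```text
time: 25.8
tcp_pos: [0.5685, 0.116, 0.2179]
tcp_rot: [-3.141, -0.041, 0.001]
contact_force: [1.2, 0.3, -1.5]
finger_gap: 0.243
grip_force: 40.0
time: 26.5
tcp_pos: [0.5692, 0.2021, 0.2182]
tcp_rot: [3.141, 0.038, -0.001]
contact_force: [0.6, 0.0, -0.3]
finger_gap: 0.24
grip_force: 40.0
[0.56931102 0.20200704 0.21822741] [ 50  45  46  46  51  47  70 175 166 164 163 162 164 164 164 163 161 162
 158 154 155 158 163  82 196 184 185 184 187 182 180 185 183 183 185 186
 152  97  96  94  86  89  86  86  90  76  59  48  50  50  52  53  50  63
  69  66  66  60  71 102 139 145 140 125 163 149 140]
365 237
229 [ 75  89  96  99  99  99  98  88  64  38  26  25  26  25  30  45  70  92
 101 102]
230 [ 97 101 102 101 100  97  90  68  42  28  24  26  26  29  40  65  89 100
 103 103]
231 [101 102 101 102  99  92  73  46  29  25  25  26  27  35  56  84 101 103
 104 103]
232 [101 101 100 100  99  86  56  32  26  25  26  26  32  47  75  96 104 103
 103 104]
233 [101 101 100 101  98  84  55  33  26  26  26  30  45  69  92 100 102 103
 104 103]
234 [ 99 101 100 100  99  91  70  46  33  27  29  41  65  89 100 101 101 102
 104 104]
235 [ 98  99 101 100 100  97  87  70  52  41  43  61  85  99 102 101 100 101
 102 103]
236 [ 96 100 100 100 100  99  96  90  79  69  73  86  97 100 102 101 101 102
 102 103]
237 [ 87  97  99 100 100 100  99  99  97  93  95  99 101 102 100 101 102 102
 102 102]
238 [ 79  93 100 101 101  99 100  99 100 100 102 102 102 102 101 101 101 103
 103 103]
239 [ 80  92  98 100 101 101 101 100  99 100 100 102 102 102 102 102 102 102
 103 104]
240 [ 90  96  98  99 100 101 101 100 100  98  99 100 102 102 102 102 102 102
 103 104]
241 [ 96  97  97  98 100 100 101 100 100  98  97  98 100 101 103 103 102 102
 101 102]
242 [ 97  98  99  99  99  99 100 102 100  99  97  96  97  99 102 103 104 103
 103 101]
```

```bash
python3 -m jog '{"xyz":[[0,0,0],[0,0,0],[0,0,0]],"twist":[0,0,0],"fingers":[-1,-1,-1]}' 40; python3 -c "
from workcell import finish_job; print(finish_job())"
```

```text
time: 26.9
tcp_pos: [0.5695, 0.2026, 0.2182]
tcp_rot: [3.141, 0.039, 0.0]
contact_force: [-0.7, -0.5, -1.1]
finger_gap: 0.244
grip_force: 40.0
the job is handed in; nothing more can be done
None
```

I handed the job in at 26.9 s: the lid was pried open with the scraper and left upright, the scraper is back on the bench, and the straight cutter is held still about 20 cm above the pad's middle at about 45° (measured 44.6°); its grip is near the head's top end after I turned it against the case's front wall, and I took no last picture of the lid or the other two cutters.

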